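# Clamp the sample carriage with the captive draw screw

## Robot

A 6-joint arm with a two-finger parallel gripper is mounted at the origin on a cart in front of the work surface, level with it; the furniture and walls round the work are solid. World frame = base frame: x ahead of the robot, y to its left, z up, the work surface at z = 0. Lengths are in m, angles in degrees, forces in N, time in s.
With the tool pointing down it reaches from about 0.275 to 0.75 m from the base axis. Payload 10.2 kg.
Tool frame: the origin (TCP) lies midway between the tips of the shut fingers; the grasp point (between the pads) lies 19 mm behind it; z points along the fingers, y is the line along which they close (so a half turn about z gives the same grasp; the last joint's range is limited). The gripper opens to 88 mm and grips with 3 to 60 N. Pads are 18 mm wide; open, the fingers measure 123 mm over their backs; the gripper's body (75 mm by 187 mm) begins 45 mm behind the grasp point.
Start: joints at [-88.659, 17.928, 85.812, -0, 76.261, -12.8], TCP at [0.128, -0.509, 0.204] pointing down, gripper open.
Joint ranges: [-168.41, 168.41], [-55.51, 124.54], [10.69, 146.95], [-70.63, 250.63], [1, 178], [-165.06, 165.06]. Speed limits (degrees/s): [136.94, 136.94, 172.46, 180, 180, 180].

## Interface

Orientations are given as [roll, pitch, yaw] about the fixed x, y, z axes, in that order (R = Rz(yaw) Ry(pitch) Rx(roll)).
In Python, from workcell import get_state, read_camera, camera_info, hand_in gives the robot as it stands. The module is installed in compiled form; this text tells all that it offers.
- The arm moves only by the tool send_rows, never from a script. Its arguments are lists of equal length, an entry for each row: "dr": the turn, a rotation vector about the world's x, y, z in degrees, a list of three; "linear": the shift along the world's x, y, z in m, a list of three; "fingers": the closure, from 0 (fully open) to 1 (shut). In form: {"dr": [[rx, ry, rz], ...], "linear": [[x, y, z], ...], "fingers": [fingers, ...]}. A call has 1 to 5 rows; each row is the pose to reach, as a shift and turn from the pose commanded when the call began; what a row does not reach only later rows make up. A row lasts 1/10 s, in which the tool goes at most 50 mm and 8.59 degrees, less where a joint would pass 70% of its speed; a pose out of reach is approached as far as the arm can. A call with a gripper value outside its range is refused whole. The fingers move at their own pace and stop on an object; "force" is the grip in N (left out, the last holds). Time passes only in rows, so rows that repeat a pose let the fingers close. It gives the time, the measured TCP pose, the force, the opening and the grip force at its end, in the units of the state.
- get_state(): the state, without advancing time (a new reading comes with each control period).
- read_camera(name): name is "side" or "top"; returns (picture, depth): 400x640x3 uint8, red, green, blue; 400x640 float32, m along the optical axis (not along the pixel's ray), 0 where there is no reading.
- camera_info(name): a dict with "camera_matrix" (3x3 intrinsics, pixels), "R" (3x3) and "t" (3): a world point X has camera coordinates R X + t. Camera axes: x right, y down, z forward; pixel columns grow to the right and rows downward; lengths in m; the calibration is good to about 2 mm. A picture is of the moment at which its call begins. camera_info takes no time and is no camera call.
- hand_in(): hands the job in; it is judged then, once.
The state is a dict: "t": time; "q": joint angles; "joint_vel": joint speeds; "joint_torque": joint torques, N m; "ee_pos": TCP position; "tool_rot": TCP orientation; "contact_force": force on the tool from outside, world axes, zero at the start; "torque": the same for the moment, N m; "grip_width": opening from 0.0 (shut) to 1.0 (fully open); "grasp_force": force on a finger pad.
Only numpy, scipy, OpenCV 4.12 (cv2) and the standard library are available. Lean on these libraries where they do the work, as an engineer would, in place of code of your own. Each camera call takes 0.05 s, during which the arm holds its last target. There are 200 camera calls.

## Task

Slide the sample carriage fully home into its dock, then pull the dock's spring-loaded captive screw up by its wing knob until it stops, and turn it clockwise so that its thread catches and holds it up. Go on turning until the screw comes to its firm end stop and so clamps the carriage, then let go; pull and tighten gently by feel, never forcing it, and leave the things standing around where they are.

Things in the scene. Friction and masses are not known exactly. Their poses are not given: they have to be found in the camera images.
- dock: Fixed clamping dock on the bench: dark base plate 260 x 110 x 10 mm with an aluminium bridge (56 x 88 mm, top face 68 mm above the bench) near one end. Origin on the underside, z up; the carriage slides home along +x of this body; the screw's axis is vertical through x = 55 mm, y = 0, in the middle of the bridge.
- carriage: Grey block 105 x 68 mm (top 37 mm above the bench) sliding in the dock, with a round metal sample fixed in its nest (34 mm across, top 84 mm above the bench) and a steel fork that passes under the bridge round the screw. Origin at bench level under the block's middle, x towards home.
- push_tab (a point): Point on the upright tab at the outer end of the carriage, 62 mm above the bench; the tab is 9 mm thick (along the dock's x), 24 mm wide (along the dock's y), and stands from 37 to 77 mm above the bench. It can be pinched across its 24 mm width from above, or pushed along the dock's +x.
- carriage_travel (a joint): Travel of the carriage in m: starts between 0 and 0.020, 0.050 is fully home against its solid stop; sliding friction about 3 N.
- captive_screw: The captive screw. Origin on its axis at the grip height of its black wing knob, 98 mm above the bench while down; x along the wing (34 mm), y across it (12 mm: pinch here, from above), z up. The wing stands from z -22 mm (a steel collar 32 mm across is below) to +12 mm. Its spring pulls it down with 4 N at rest and 0.4 N more per mm of lift.
- screw_lift (a joint): How far the screw is pulled up, m: 0 down, about 0.012 when its foot meets the fork of a carriage that is home, 0.016 at most. The hidden thread can be entered only above a lift of about 10.5 mm, so pull up until the stop is felt (12 to 18 N in all) and keep it there while turning.
- screw_turn (a joint): Turn of the screw, rad, growing clockwise seen from above (a left-hand thread: clockwise draws it up); starts within 0.15 of 0. The thread's start lies anywhere from 0.3 to 1.8 on this scale (unknown); let go before it has caught, and the screw drops back but keeps its turn. From the start it climbs 12 mm a turn, stays up when let go, and meets its firm end stop about 2.3 rad on.
- round_sample: Bystander: loose round metal sample, 38 mm across, 16 mm tall, beside the dock; origin under its centre.
- hex_wrench: Bystander: loose L-shaped hex key, 26 x 82 x 5 mm, lying beside the dock; origin under its centre.
- white_bottle: Bystander: loose white plastic bottle, 49 mm across, 94 mm tall; origin under its centre.
- screw_foot (a point): Centre of the top of the clamp disc (26 mm across) on the screw's foot, 18 mm above the bench while down and 12 mm below the fork of a carriage that is home. Pulled or screwed up, it presses on the fork; the two give about 1 mm per 20 N. Screwed up to its end stop (about 13 mm of lift) it clamps with 10 to 22 N. Less than 8 N is not clamped, over 30 N strains the fork.
- wing (a point): Centre of the wing knob's top face, 110 mm above the bench while the screw is down. Turn the wing in several strokes; regrasp when the wrist is at its end: once the thread has caught, it holds the screw. While you hold the wing, your height also carries the screw, so rise with the thread. Torque is below 0.1 N m until the end stop.
- insert_twist (a joint): Twist of the hidden threaded insert in its springy seat inside the bridge, rad, positive clockwise: 3 N m per rad, so it shows the torque that you put into the thread. Below 0.035 (0.1 N m) while the screw climbs, growing at once when the screw is at its end stop: 0.08 (0.25 N m) there is tight, above 0.15 (0.45 N m) is forced.

How it is judged (in metres and radians):
On the way, in this order (a step that is already met when the one before it is completed fails the run):
1. the carriage is fully home (value of joint carriage_travel above 0.048 m), for 0.2 s.
2. with the carriage home, the screw is pulled up (value of joint carriage_travel above 0.048 m and value of joint screw_lift above 0.0095 m), for 0.1 s.
At the end, for the whole second after the job is handed in: The carriage is home within 2 mm, the released screw stays up (lift above 12.5 mm) held by its thread near its end stop and at rest, and clamps the carriage's fork with at least 8 N (value of joint carriage_travel above 0.048 m and value of joint screw_lift above 0.0125 m and contact force between captive_screw and carriage above 8 N and linear speed of captive_screw below 0.01 m/s); the robot touches nothing.
It fails at once if the screw strains the carriage's fork with more than 30 N, in pulling or in tightening (contact force between captive_screw and carriage above 30 N).
It fails at once if the thread is forced: its insert is twisted by more than 0.15 rad (0.45 N m) (value of joint insert_twist above 0.15 rad or value of joint insert_twist below -0.15 rad).
It fails at once if a bystander is moved by more than 15 mm (distance of any of round_sample, hex_wrench, white_bottle from where it was at the start of the episode above 0.015 m).
It also fails if it takes over 64 s, if anything falls off the work surface, if the arm or the gripper's body presses on something with over 40 N, if the wrist force passes 120 N, or if a joint passes its speed limit or range.

## Working session

There is one attempt and no reset: what is moved stays moved. The work goes in short steps, Python scripts to look and compute and a tool call to move; the robot and the scene stay as the last step left them, time stands still between calls to the robot, and variables do not carry over. Pictures are saved under pics/ and viewed, at most 10 in all, crops included, and the job is handed in when it is done.

Besides the shell and the picture viewer there is one more tool, called after ">>>" by a JSON object that holds its "op" and its "data", one argument or row to a line. send_rows: Moves the arm, as the interface text tells. Its arguments: {"type":"object","properties":{"dr":{"type":"array","items":{"type":"array","items":{"type":"number"}}},"linear":{"type":"array","items":{"type":"array","items":{"type":"number"}}},"fingers":{"type":"array","items":{"type":"number"}},"force":{"type":"number"}},"required":["dr","linear","fingers"]}

```bash
mkdir -p pics; cat > h.py <<'E'
import numpy as np, cv2
from workcell import *
def snap(n,f):
    p,d=read_camera(n); cv2.imwrite(f'pics/{f}.png',p[:,:,::-1]); np.save(f'pics/{f}.npy',d); return p,d
def world(n,d,u,v,z=None):
    c=camera_info(n);K=np.array(c['camera_matrix']);R=np.array(c['R']);t=np.array(c['t'])
    r=np.linalg.solve(K,[u,v,1.])
    if z is None: return R.T@(r*d[int(v),int(u)]-t)
    o=-R.T@t; w=R.T@r; return o+w*(z-o[2])/w[2]
E
python3 -c "
from h import *
snap('top','t0');snap('side','s0');print(get_state())
a=cv2.imread('pics/t0.png');b=cv2.imread('pics/s0.png')
"
```

```text
{'t': 0.1, 'q': array([-8.86592350e+01,  1.79559790e+01,  8.58495968e+01,  8.22901685e-04,
        7.62599550e+01, -1.28002810e+01]), 'joint_vel': array([ 0.07737191, -0.08024478, -0.16371822, -0.10195084, -0.01582842,
        0.00530357]), 'joint_torque': array([ 3.80595768e-03, -4.02813256e+01, -2.52638000e+01,  6.96033309e-02,
        3.42610606e-02, -6.33862192e-05]), 'ee_pos': array([ 0.12824503, -0.50883245,  0.20362102]), 'tool_rot': array([-1.79936275e+02, -1.52978315e-02,  1.41408416e+01]), 'contact_force': array([-0.54727546,  0.28804266, -0.18893127]), 'torque': array([-0.01885788, -0.03640075, -0.02683179]), 'grasp_force': 0.0, 'grip_width': 1.0038544689525721}
```

View pics/t0.png

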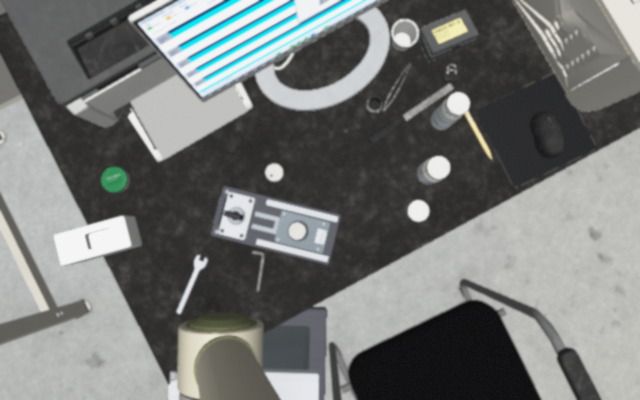

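View pics/s0.png

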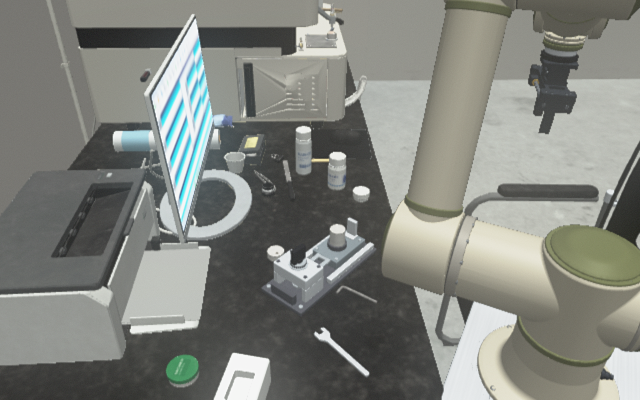

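Top view: the bridge with its wing is at about (235,214), the nest sample at (297,231) and the tab at (320,237). Home is towards the left, and the hex key is at (259,270). Next is a closer crop.

```bash
python3 -c "
from h import *
a=cv2.imread('pics/t0.png')[175:275,200:350];cv2.imwrite('pics/c0.png',cv2.resize(a,(750,500),interpolation=cv2.INTER_CUBIC))
d=np.load('pics/t0.npy')
for u,v,z in [(235,214,.11),(297,231,.084),(320,237,.077),(274,172,.016),(259,270,0),(222,187,.01),(341,216,.01),(331,263,.01),(213,238,.01),(436,165,.094)]: print(u,v,world('top',d,u,v,z).round(4),world('top',d,u,v).round(4))
c=camera_info('top');print(-np.array(c['R']).T@np.array(c['t']))
"
```

```text
235 214 [0.4783 0.0088 0.11  ] [0.4783 0.0088 0.1101]
297 231 [ 0.4489 -0.1098  0.084 ] [ 0.4489 -0.1099  0.0844]
320 237 [ 0.4383 -0.1554  0.077 ] [ 0.4377 -0.1551  0.0421]
274 172 [ 0.5729 -0.0527  0.016 ] [ 0.5729 -0.0527  0.0162]
259 270 [ 0.3626 -0.0257  0.    ] [ 0.3625 -0.0257 -0.0004]
222 187 [0.5382 0.0588 0.01  ] [ 0.5392  0.0615 -0.0016]
341 216 [ 0.4831 -0.1983  0.01  ] [ 0.4834 -0.1987 -0.0016]
331 263 [ 0.3828 -0.1797  0.01  ] [ 0.382  -0.1798 -0.0004]
213 238 [0.4285 0.0737 0.01  ] [ 0.4282  0.0764 -0.0011]
436 165 [ 0.5856 -0.3787  0.094 ] [ 0.5858 -0.379   0.0927]
[ 0.45412211 -0.16448688  0.98677013]
```

View pics/c0.png

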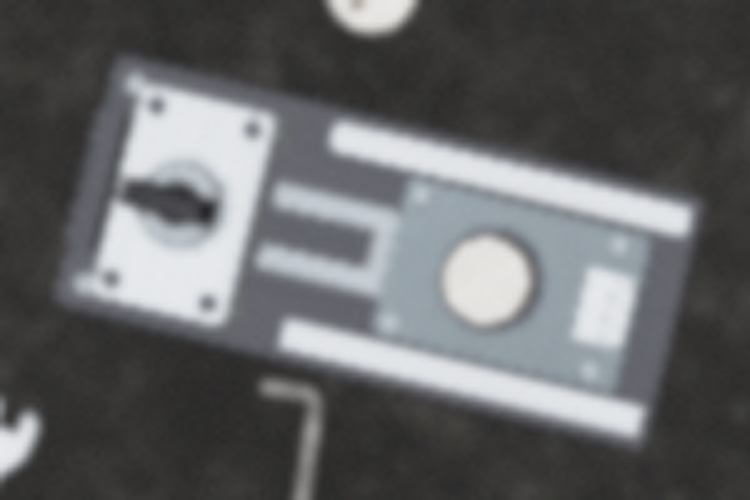

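The crop shows the wing from (120,192) to (215,212), the collar centre at about (182,203), and the tab centre at about (605,305).

```bash
python3 -c "
from h import *
d=np.load('pics/t0.npy')
P=lambda x,y,z: world('top',d,200+(x-2)/5,175+(y-2)/5,z).round(4)
for x,y,z in [(182,203,.076),(120,190,.11),(205,212,.11),(140,80,.068),(273,115,.068),(95,287,.068),(222,325,.068),(592,267,.077),(635,275,.077),(572,343,.077),(615,350,.077),(487,280,.084)]: print(x,y,P(x,y,z))
for v in range(209,222): print((d[v,220:250]*1000).astype(int))
print()
for v in range(226,248): print((d[v,312:330]*1000).astype(int))
"
```

```text
182 203 [0.4769 0.0134 0.076 ]
120 190 [0.4803 0.0309 0.11  ]
205 212 [ 0.4728 -0.0022  0.11  ]
140 80 [0.5263 0.0339 0.068 ]
273 115 [ 0.5136 -0.0204  0.068 ]
95 287 [0.4423 0.0487 0.068 ]
222 325 [ 0.4286 -0.003   0.068 ]
592 267 [ 0.456 -0.151  0.077]
635 275 [ 0.4533 -0.1681  0.077 ]
572 343 [ 0.4257 -0.1439  0.077 ]
615 350 [ 0.4234 -0.161   0.077 ]
487 280 [ 0.4497 -0.1098  0.084 ]
[957 959 957 963 973 924 920 923 923 922 919 917 913 912 914 915 913 914
 914 912 913 920 921 920 919 919 920 924 922 924]
[952 955 956 963 974 923 921 921 921 919 913   0 912 912 915 915 918 913
 912 914 912 914 910 920 920 923 921 921 919 921]
[961 956 957 966 923 878 881 883 877 885 902 913 913 916 908 907 906 916
 913 915 910 914 913 921 922 920 921 921 923 922]
[957 954 961 969 922 882 878 878 881 882 880 884 880 886 906 908 905 906
 907 916 913 914 912 913 921 920   0 923 919 924]
[955 954 961 974 923 879 878 878 879 881 878 877 880 878 879 881   0 900
 903 910 916 912 914 914 921 919 920 922 922 921]
[952 957 967 923 880 879 877 877 881 881 877 881 880 880 884 878 876 882
 881 880 880 915 912 
[... 1818 characters left out ...]
4 907 906 907 905 944 974 974 971]
[950 948 947 950 944 943 945 944 945 910 905 905 907 907 946 971 972 976]
[947 948 946 946 941 945 943 943 946 908 906 905 904 905 947 976 974 971]
[948 948 948 942 945 945 943 946 947 907 904 907 906 908 972 974 973 975]
[945 946 947 945 945 946 943 948 944 909 906 906 908 947 973 974 975 971]
[944 949 946 947 950 944 946 945 943 906 908 907 906 948 972 973 970 973]
[946 949 944 948 947 946 949 944 946 940 945 944 946 944 970 974 975 971]
[950 945 945 948 944 946 947 949 948 947 945 943 946 947 975 973 971 972]
[950 947 945 944 945 948 947 945 944 947 947 946 946 975 976 974 975 973]
[948 946 946 944 947 945 944 945 946 945 947 946 945 971 971 973 973 973]
```

```bash
cat >> h.py <<'E'
def cloud(d):
    c=camera_info('top');K=np.array(c['camera_matrix']);R=np.array(c['R']);t=np.array(c['t'])
    v,u=np.mgrid[:400,:640]; r=np.linalg.inv(K)@np.stack([u.ravel(),v.ravel(),np.ones(u.size)])
    return ((r*d.ravel()).T-t)@R, u.ravel(), v.ravel()
def rect(d,box,z0,z1):
    X,u,v=cloud(d);m=(u>=box[0])&(u<=box[2])&(v>=box[1])&(v<=box[3])&(X[:,2]>z0)&(X[:,2]<z1)&(d.ravel()>0)
    P=X[m,:2]; w,V=np.linalg.eigh(np.cov(P.T)); (c,s,a)=cv2.minAreaRect((P*1000).astype(np.float32))
    return m.sum(),P.mean(0).round(4),'majoraxis deg',np.degrees(np.arctan2(V[1,1],V[0,1])).round(1),np.round(np.array(c)/1000,4),np.round(s,1),round(a,1), X[m,2].mean().round(4)
E
python3 -c "
from h import *
d=np.load('pics/t0.npy')
print('wing',rect(d,(215,200,250,225),.104,.116))
print('tab',rect(d,(312,225,330,250),.07,.085))
print('bridge',rect(d,(205,180,265,250),.063,.073))
print('samp',rect(d,(280,210,312,250),.078,.09))
print('block',rect(d,(270,205,345,265),.032,.042))
"
```

```text
wing (np.int64(108), array([0.4758, 0.0133]), 'majoraxis deg', np.float64(75.8), array([0.4758, 0.0135]), array([33.5, 11.9]), 76.6, np.float64(0.109))
tab (np.int64(54), array([ 0.4373, -0.1626]), 'majoraxis deg', np.float64(167.3), array([ 0.4372, -0.1626]), array([ 8.7, 23. ]), 77.5, np.float64(0.0765))
bridge (np.int64(964), array([0.4759, 0.0122]), 'majoraxis deg', np.float64(167.3), array([0.4761, 0.0137]), array([56.6, 87.6]), 77.8, np.float64(0.0679))
samp (np.int64(227), array([ 0.4489, -0.1102]), 'majoraxis deg', np.float64(86.5), array([ 0.4489, -0.1098]), array([31.5, 31.8]), 1.8, np.float64(0.0833))
block (np.int64(1337), array([ 0.4482, -0.1138]), 'majoraxis deg', np.float64(77.4), array([ 0.4496, -0.1072]), array([126.6,  67.6]), 77.7, np.float64(0.0367))
```

>>> {"op": "send_rows", "data": {
  "dr": [
    [0,0,8],
    [0,0,16],
    [0,0,24],
    [0,0,32],
    [0,0,40]
  ],
  "linear": [
    [0.03,0.035,0],
    [0.06,0.07,0],
    [0.09,0.105,0],
    [0.12,0.14,0],
    [0.15,0.17,0]
  ],
  "fingers": [0.3,0.3,0.3,0.3,0.3],
  "force": 25
}}

```text
t: 0.6
ee_pos: [0.279, -0.3372, 0.204]
tool_rot: [-180.0, -0.0, 54.5]
contact_force: [1.4, -1.3, 0.6]
grip_width: 0.699
grasp_force: 0.0
```

>>> {"op": "send_rows", "data": {
  "dr": [
    [0,0,8],
    [0,0,16],
    [0,0,23.5],
    [0,0,23.5],
    [0,0,23.5]
  ],
  "linear": [
    [0.04,0.044,-0.01],
    [0.08,0.088,-0.03],
    [0.12,0.132,-0.06],
    [0.159,0.176,-0.09],
    [0.159,0.176,-0.09]
  ],
  "fingers": [0.3,0.3,0.3,0.3,0.3]
}}

```text
t: 1.1
ee_pos: [0.435, -0.1649, 0.1156]
tool_rot: [180.0, 0.0, 77.7]
contact_force: [1.0, -0.6, 0.2]
grip_width: 0.703
grasp_force: 0.0
```

>>> {"op": "send_rows", "data": {
  "dr": [
    [0,0,0],
    [0,0,0],
    [0,0,0],
    [0,0,0],
    [0,0,0]
  ],
  "linear": [
    [0,0,-0.03],
    [0,0,-0.055],
    [0,0,-0.066],
    [0,0,-0.066],
    [0,0,-0.066]
  ],
  "fingers": [0.3,0.3,0.5,1,1]
}}

```text
t: 1.6
ee_pos: [0.4344, -0.1672, 0.0513]
tool_rot: [179.9, 0.0, 77.6]
contact_force: [0.3, 0.1, 0.7]
grip_width: 0.453
grasp_force: 0.0
```

>>> {"op": "send_rows", "data": {
  "dr": [
    [0,0,0],
    [0,0,0],
    [0,0,0]
  ],
  "linear": [
    [0,0,0],
    [0,0,0],
    [0,0,0]
  ],
  "fingers": [1,1,1]
}}

```text
t: 1.9
ee_pos: [0.4343, -0.1669, 0.051]
tool_rot: [179.9, 0.0, 77.6]
contact_force: [0.4, 0.1, -0.2]
grip_width: 0.177
grasp_force: 0.0
```

```bash
python3 -c "
from h import *
s=get_state();print(s['t'],s['q'],s['ee_pos'],s['grip_width'],s['grasp_force'])
p,d=snap('top','t1');p2,_=snap('side','s1')
a=cv2.resize(p[175:275,200:350,::-1],(600,400),interpolation=cv2.INTER_CUBIC);b=cv2.resize(p2[160:320,230:430,::-1],(500,400),interpolation=cv2.INTER_CUBIC)
cv2.imwrite('pics/c1.png',cv2.resize(np.hstack([a,b]),(800,291)))
s=get_state();print(s['t'],s['ee_pos'],s['grip_width'],s['grasp_force'])
"
```

```text
1.9 [-3.54980847e+01  2.15830332e+01  1.06518538e+02  5.92835487e-04
  5.18371557e+01 -2.31266160e+01] [ 0.43429015 -0.16690042  0.05098275] 0.177412109801916 0.0
2.0 [ 0.43420001 -0.16677187  0.05075637] 0.08867340019205033 0.0
```

View pics/c1.png

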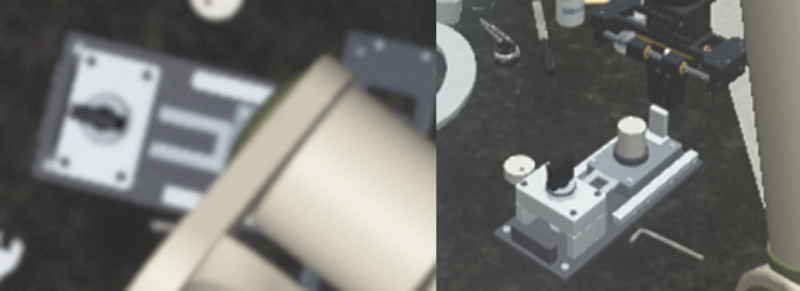

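The side view shows the shut fingers behind the tab (outer side), apparently missing it. I'll project the TCP and the tab into this picture to check.

```bash
python3 -c "
from h import *
c=camera_info('side');K=np.array(c['camera_matrix']);R=np.array(c['R']);t=np.array(c['t'])
for X in [(.4342,-.1668,.0508),(.4373,-.1626,.077),(.4342,-.1668,.15)]:
    p=K@(R@np.array(X)+t);u,v=p[:2]/p[2];print(u,v,'crop',((u-230)*2.5*.727+436,(v-160)*2.5*.727))
d0=np.load('pics/s0.npy')
print(-R.T@t)
d=np.load('pics/s1.npy')
for v in range(172,224,4):
  print(v,[tuple(world('side',d,u,v).round(3)) if d[v,u]>0 else 0 for u in (351,357,363)])
"
```

```text
353.96501324136636 229.04894119225312 crop (np.float64(661.3064115661833), np.float64(125.49645061692004))
352.5301805964792 220.228874378157 crop (np.float64(658.698603234101), np.float64(109.46597918230034))
356.36492368752215 192.09203907769682 crop (np.float64(665.6682488020715), np.float64(58.32728102371398))
[0.09935787 0.67388223 0.73117362]
172 [(np.float64(0.439), np.float64(-0.142), np.float64(0.211)), (np.float64(0.425), np.float64(-0.14), np.float64(0.216)), (np.float64(0.413), np.float64(-0.142), np.float64(0.219))]
176 [(np.float64(0.439), np.float64(-0.143), np.float64(0.202)), (np.float64(0.426), np.float64(-0.143), np.float64(0.205)), (np.float64(0.412), np.float64(-0.142), np.float64(0.209))]
180 [(np.float64(0.439), np.float64(-0.145), np.float64(0.191)), (np.float64(0.424), np.float64(-0.139), np.float64(0.198)), (np.float64(0.411), np.float64(-0.14), np.float64(0.201))]
184 [(np.float64(0.448), np.float64(-0.167), np.float64(0.167)), (np.float64(0.424), np.float64(-0.143), np.float64(0.187)), (np.float64(0.41), np.float64(-0.14), np.float64(0.193))]
188 [(np.floa
[... 945 characters left out ...]
-0.159), np.float64(0.111)), (np.float64(0.427), np.float64(-0.157), np.float64(0.117)), (np.float64(0.412), np.float64(-0.156), np.float64(0.122))]
212 [(np.float64(0.441), np.float64(-0.159), np.float64(0.101)), (np.float64(0.426), np.float64(-0.157), np.float64(0.106)), (np.float64(0.413), np.float64(-0.159), np.float64(0.11))]
216 [(np.float64(0.441), np.float64(-0.16), np.float64(0.089)), (np.float64(0.424), np.float64(-0.155), np.float64(0.098)), (np.float64(0.414), np.float64(-0.164), np.float64(0.095))]
220 [(np.float64(0.44), np.float64(-0.161), np.float64(0.078)), (np.float64(0.467), np.float64(-0.265), np.float64(0.002)), (np.float64(0.451), np.float64(-0.265), np.float64(0.007))]
```

```bash
python3 -c "
from h import *
c=camera_info('side');K=np.array(c['camera_matrix']);R=np.array(c['R']);t=np.array(c['t'])
for X in [(.1282,-.5088,.2036)]:
    p=K@(R@np.array(X)+t);print(p[:2]/p[2])
d=np.load('pics/s0.npy')
for v in range(112,140,3): print(v,[tuple(float(x) for x in world('side',d,u,v).round(3)) if d[v,u]>0 else 0 for u in (540,546,552)])
p2,d=snap('side','s2');s=get_state();print(s['t'],s['ee_pos'],s['grip_width'],s['grasp_force'])
a=cv2.imread('pics/s0.png')[70:170,500:600];b=p2[150:250,310:410,::-1]
cv2.imwrite('pics/c2.png',cv2.resize(np.hstack([a,b]),(800,400),interpolation=cv2.INTER_CUBIC))
"
```

```text
[535.26207045 137.33861357]
112 [(0.134, -0.553, 0.25), (0.12, -0.447, 0.293), (0.108, -0.454, 0.293)]
115 [(0.132, -0.551, 0.243), (0.118, -0.446, 0.287), (0.106, -0.453, 0.287)]
118 [(0.194, -3.017, -0.762), (0.116, -0.449, 0.28), (0.105, -0.451, 0.281)]
121 [(0.187, -2.985, -0.771), (0.115, -0.448, 0.273), (0.103, -0.454, 0.273)]
124 [(0.125, -0.463, 0.258), (0.113, -0.453, 0.264), (0.106, -2.973, -0.771)]
127 [(0.123, -0.451, 0.256), (0.111, -0.454, 0.257), (0.1, -2.923, -0.772)]
130 [(0.121, -0.45, 0.249), (0.11, -0.451, 0.251), (0.095, -2.859, -0.767)]
133 [(0.162, -2.8, -0.78), (0.108, -0.461, 0.24), (0.09, -2.823, -0.773)]
136 [(0.156, -2.731, -0.771), (0.12, -2.738, -0.766), (0.084, -2.779, -0.775)]
139 [(0.15, -2.675, -0.768), (0.115, -2.691, -0.766), (0.079, -2.745, -0.782)]
2.05 [ 0.43414029 -0.16671724  0.05063629] 0.047808895966847155 0.0
```

View pics/c2.png

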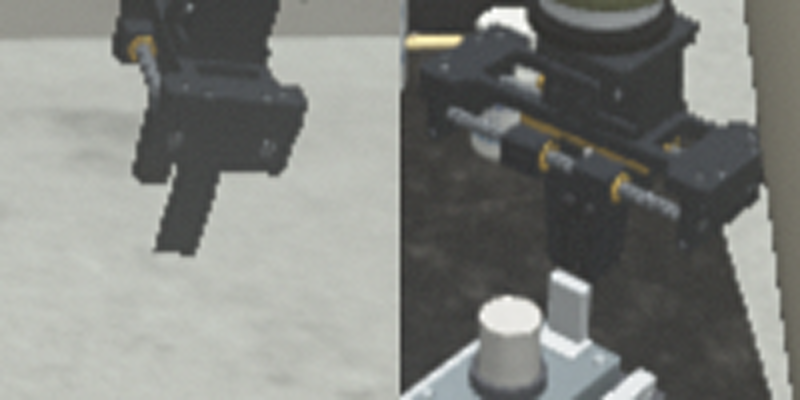

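The picture shows the shut fingertips well above the tab, at about (360,219) in the full frame. That puts them about 38 mm higher than the reported TCP, and about 36 mm at the start pose. I'll measure the offset from the depth of the fingers.

```bash
python3 - <<'E'
from h import *
def cl(d):
    c=camera_info('side');K=np.array(c['camera_matrix']);R=np.array(c['R']);t=np.array(c['t'])
    v,u=np.mgrid[:400,:640]; r=np.linalg.inv(K)@np.stack([u.ravel(),v.ravel(),np.ones(u.size)])
    return (((r*d.ravel()).T-t)@R)[d.ravel()>0]
d=np.load('pics/s2.npy');X=cl(d)
m=(abs(X[:,0]-.434)<.05)&(abs(X[:,1]+.167)<.03)&(X[:,2]>.07)&(X[:,2]<.15)
P=X[m]; yaw=np.radians(77.6);h=np.array([np.cos(yaw),np.sin(yaw)]);n=np.array([-h[1],h[0]])
for z in np.arange(.07,.15,.008):
    Q=P[(P[:,2]>=z)&(P[:,2]<z+.008)]
    if len(Q): a=(Q[:,:2]-[.434,-.1667]);print(z.round(3),len(Q),'along',np.percentile(a@h,[5,50,95]).round(4),'lat',np.array([(a@n).min(),np.median(a@n),(a@n).max()]).round(4))
X=cl(np.load('pics/s0.npy'));m=(abs(X[:,0]-.115)<.05)&(abs(X[:,1]+.458)<.02)&(X[:,2]<.3)&(X[:,2]>.15);P=X[m];print(P.min(0),P.max(0))
s=get_state();print(s['contact_force'],s['torque'],s['joint_torque'])
E
```

```text
0.07 37 along [0.0044 0.0092 0.0112] lat [-0.0149 -0.0008  0.01  ]
0.078 23 along [0.0025 0.0073 0.0116] lat [-0.0129 -0.0026  0.0085]
0.086 29 along [-0.0029  0.0076  0.0114] lat [-0.0151 -0.0041  0.0187]
0.094 57 along [-0.0059  0.008   0.0113] lat [-0.0166  0.0092  0.0195]
0.102 56 along [-0.0052  0.0073  0.0117] lat [-0.0161  0.0046  0.0205]
0.11 54 along [-0.0058  0.0083  0.0111] lat [-0.017   0.0083  0.0209]
0.118 58 along [-0.0065  0.0083  0.0108] lat [-0.0187 -0.0039  0.0219]
0.126 71 along [-0.0062  0.0085  0.011 ] lat [-0.0215  0.0079  0.0234]
0.134 31 along [0.0017 0.0096 0.012 ] lat [-0.0196 -0.0097  0.0233]
0.142 20 along [-0.0115  0.0092  0.0118] lat [-0.0211 -0.0121  0.0331]
[ 0.10229295 -0.46259182  0.24012037] [ 0.1250502  -0.44226241  0.29671124]
[ 0.13546774 -0.6363238  -0.02509304] [-0.01405373 -0.04338945 -0.00454946] [-1.77947438e-02 -3.73075247e+01 -1.93386608e+01  5.07246936e-02
  4.49908467e-02  1.91477648e-04]
```

Laterally the reported pose agrees with the fingers, but the real tips are about 37 mm higher than reported. I'll correct the height and feel for contact on the way down.

>>> {"op": "send_rows", "data": {
  "dr": [
    [0,0,0],
    [0,0,0],
    [0,0,0],
    [0,0,0],
    [0,0,0]
  ],
  "linear": [
    [0.003,0.004,0],
    [0.003,0.004,0],
    [0.003,0.004,0],
    [0.003,0.004,0],
    [0.003,0.004,0]
  ],
  "fingers": [0.4,0.4,0.4,0.4,0.4]
}}

```text
t: 2.55
ee_pos: [0.4371, -0.1627, 0.0504]
tool_rot: [-180.0, 0.0, 77.6]
contact_force: [-0.3, -0.3, 0.4]
grip_width: 0.47
grasp_force: 0.0
```

>>> {"op": "send_rows", "data": {
  "dr": [
    [0,0,0],
    [0,0,0],
    [0,0,0],
    [0,0,0],
    [0,0,0]
  ],
  "linear": [
    [0,0,-0.01],
    [0,0,-0.02],
    [0,0,-0.03],
    [0,0,-0.035],
    [0,0,-0.04]
  ],
  "fingers": [0.4,0.4,0.4,0.4,0.4]
}}

```text
t: 3.05
ee_pos: [0.437, -0.1626, 0.0097]
tool_rot: [-180.0, -0.0, 77.6]
contact_force: [0.7, -0.4, -0.4]
grip_width: 0.6
grasp_force: 0.0
```

>>> {"op": "send_rows", "data": {
  "dr": [
    [0,0,0],
    [0,0,0],
    [0,0,0],
    [0,0,0],
    [0,0,0]
  ],
  "linear": [
    [0,0,0],
    [0,0,0],
    [0,0,0],
    [0,0,0],
    [0,0,0]
  ],
  "fingers": [1,1,1,1,1]
}}

```text
t: 3.55
ee_pos: [0.4391, -0.1634, 0.0109]
tool_rot: [179.7, 0.1, 77.6]
contact_force: [11.3, -1.0, -8.8]
grip_width: 0.268
grasp_force: 25.0
```

>>> {"op": "send_rows", "data": {
  "dr": [
    [0,0,0],
    [0,0,0],
    [0,0,0],
    [0,0,0],
    [0,0,0]
  ],
  "linear": [
    [0.004,0.004,0],
    [0.005,0.01,0],
    [0.0065,0.016,0],
    [0.008,0.022,0],
    [0.009,0.028,0]
  ],
  "fingers": [1,1,1,1,1]
}}

```text
t: 4.05
ee_pos: [0.4453, -0.1345, 0.0108]
tool_rot: [-179.9, 0.0, 77.7]
contact_force: [-6.2, -2.5, 5.0]
grip_width: 0.273
grasp_force: 25.0
```

>>> {"op": "send_rows", "data": {
  "dr": [
    [0,0,0],
    [0,0,0],
    [0,0,0],
    [0,0,0],
    [0,0,0]
  ],
  "linear": [
    [0.0005,0.002,0],
    [0.001,0.004,0],
    [0.0013,0.006,0],
    [0.0017,0.008,0],
    [0.002,0.01,0]
  ],
  "fingers": [1,1,1,1,1]
}}

```text
t: 4.55
ee_pos: [0.4475, -0.1247, 0.0108]
tool_rot: [-179.9, 0.0, 77.7]
contact_force: [-4.3, -2.4, 4.8]
grip_width: 0.268
grasp_force: 25.0
```

>>> {"op": "send_rows", "data": {
  "dr": [
    [0,0,0],
    [0,0,0],
    [0,0,0],
    [0,0,0],
    [0,0,0]
  ],
  "linear": [
    [0.0004,0.002,0],
    [0.0008,0.004,0],
    [0.0012,0.006,0],
    [0.0015,0.0075,0],
    [0.0018,0.009,0]
  ],
  "fingers": [1,1,1,1,1]
}}

```text
t: 5.05
ee_pos: [0.4487, -0.1191, 0.0109]
tool_rot: [-179.9, 0.4, 77.8]
contact_force: [-18.6, -34.5, 1.9]
grip_width: 0.266
grasp_force: 25.0
```

>>> {"op": "send_rows", "data": {
  "dr": [
    [0,0,0],
    [0,0,0],
    [0,0,0],
    [0,0,0],
    [0,0,0]
  ],
  "linear": [
    [0.0002,0.001,0],
    [0.0004,0.002,0],
    [0.0006,0.003,0],
    [0.0008,0.004,0],
    [0.0008,0.004,0]
  ],
  "fingers": [1,1,1,1,1]
}}

```text
t: 5.55
ee_pos: [0.4493, -0.1164, 0.0109]
tool_rot: [-179.9, 0.5, 77.8]
contact_force: [-18.5, -35.5, 1.3]
grip_width: 0.269
grasp_force: 25.0
```

>>> {"op": "send_rows", "data": {
  "dr": [
    [0,0,0],
    [0,0,0],
    [0,0,0],
    [0,0,0.04],
    [0,0,0.08]
  ],
  "linear": [
    [0,0,0],
    [0,0,0],
    [0,0,0.02],
    [0,0,0.055],
    [0,0,0.09]
  ],
  "fingers": [0.45,0.45,0.45,0.45,0.45]
}}

```text
t: 6.05
ee_pos: [0.4504, -0.111, 0.1015]
tool_rot: [-179.9, -0.0, 77.8]
contact_force: [0.8, 0.3, 0.1]
grip_width: 0.554
grasp_force: 0.0
```

>>> {"op": "send_rows", "data": {
  "dr": [
    [0,0,0],
    [0,0,0],
    [0,0,0],
    [0,0,0],
    [0,0,-1.3]
  ],
  "linear": [
    [0,0,0.005],
    [0.01,0.04,0.005],
    [0.02,0.08,0.005],
    [0.025,0.12,0.005],
    [0.026,0.125,0.005]
  ],
  "fingers": [0.45,0.45,0.45,0.45,0.45]
}}

```text
t: 6.55
ee_pos: [0.4763, 0.0171, 0.1047]
tool_rot: [-179.9, -0.0, 76.6]
contact_force: [-0.3, -0.2, -0.6]
grip_width: 0.547
grasp_force: 0.0
```

```bash
python3 - <<'E'
from h import *
p2,d=snap('side','s3');s=get_state();print(s['t'],s['ee_pos'],s['tool_rot'],s['q'],s['grip_width'],s['contact_force'],s['torque'])
cv2.imwrite('pics/c3.png',cv2.resize(p2[140:320,230:430,::-1],(800,600)[:1]+(720,) if 0 else (660,594),interpolation=cv2.INTER_CUBIC))
E
```

```text
6.6 [0.4763686 0.0161628 0.1047024] [-1.79930373e+02 -2.89595522e-02  7.65211539e+01] [-1.21980332e+01  1.81632727e+01  1.01595268e+02  3.51190085e-02
  6.03104267e+01  1.26338244e+00] 0.5472576494067268 [ 0.38258523  0.03307729 -0.07188761] [-0.00548293 -0.06123129  0.05449029]
```

View pics/c3.png

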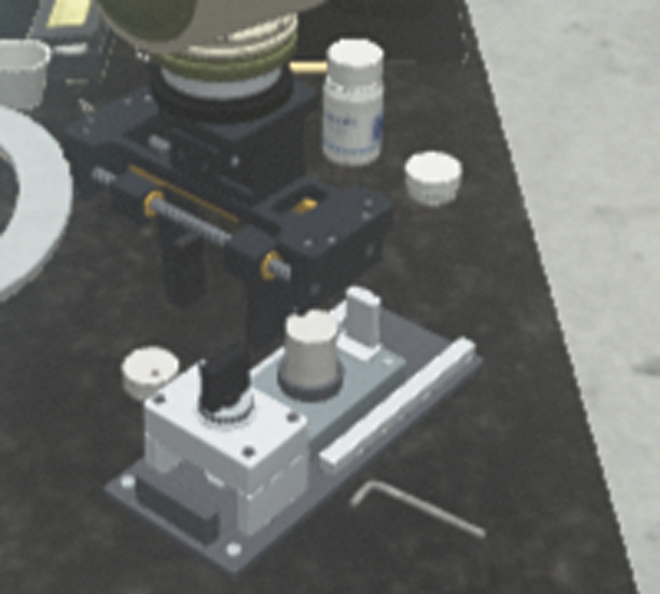

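The picture shows the carriage home against the bridge, with the open fingers above and astride the wing (wing at about (225,380) in the crop). Next I lower and grip.

>>> {"op": "send_rows", "data": {
  "dr": [
    [0,0,0],
    [0,0,0],
    [0,0,0],
    [0,0,0],
    [0,0,0]
  ],
  "linear": [
    [0.0015,-0.0025,-0.005],
    [0.0015,-0.0025,-0.02],
    [0.0015,-0.0025,-0.04],
    [0.0015,-0.0025,-0.055],
    [0.0015,-0.0025,-0.062]
  ],
  "fingers": [0.5,0.5,0.5,0.5,0.5],
  "force": 10
}}

```text
t: 7.1
ee_pos: [0.4773, 0.0101, 0.0417]
tool_rot: [-179.8, 0.0, 76.4]
contact_force: [0.2, -0.1, -0.1]
grip_width: 0.499
grasp_force: 0.0
```

>>> {"op": "send_rows", "data": {
  "dr": [
    [0,0,0],
    [0,0,0],
    [0,0,0],
    [0,0,0],
    [0,0,0]
  ],
  "linear": [
    [0,0,0],
    [0,0,0],
    [0,0,0],
    [0,0,0],
    [0,0,0]
  ],
  "fingers": [0.7,1,1,1,1]
}}

```text
t: 7.6
ee_pos: [0.4774, 0.011, 0.0438]
tool_rot: [-179.9, 0.0, 76.4]
contact_force: [-6.5, -0.1, 5.3]
grip_width: 0.134
grasp_force: 10.0
```

```bash
cat > st.py <<'E'
from h import *
s=get_state()
for k in ('t','ee_pos','tool_rot','q','grip_width','grasp_force','contact_force','torque'): print(k,np.round(s[k],4))
E
python3 st.py
```

```text
t 7.6
ee_pos [0.4774 0.011  0.0438]
tool_rot [-1.799001e+02  1.780000e-02  7.644530e+01]
q [-1.276780e+01  2.363860e+01  1.046797e+02 -2.090000e-02  5.178180e+01
  7.998000e-01]
grip_width 0.1337
grasp_force 10.0002
contact_force [-6.4927 -0.0625  5.2503]
torque [ 0.0105  0.9087 -0.0016]
```

>>> {"op": "send_rows", "data": {
  "dr": [
    [0,0,0],
    [0,0,0],
    [0,0,0],
    [0,0,0]
  ],
  "linear": [
    [-0.0005,0.0015,0],
    [-0.0008,0.0025,0],
    [-0.0008,0.0025,0],
    [-0.0008,0.0025,0]
  ],
  "fingers": [0.8,0.8,1,1],
  "force": 35
}}

```text
t: 8.0
ee_pos: [0.4777, 0.0134, 0.0436]
tool_rot: [179.9, -0.0, 76.4]
contact_force: [1.5, 0.1, 0.6]
grip_width: 0.131
grasp_force: 35.0
```

```bash
python3 st.py
```

```text
t 8.0
ee_pos [0.4777 0.0134 0.0436]
tool_rot [ 1.799499e+02 -1.230000e-02  7.642400e+01]
q [-1.248170e+01  2.362630e+01  1.047518e+02  1.450000e-02  5.157150e+01
  1.085200e+00]
grip_width 0.1315
grasp_force 34.9999
contact_force [1.5214 0.1305 0.6234]
torque [ 0.0661 -0.2403  0.0444]
```

>>> {"op": "send_rows", "data": {
  "dr": [
    [0,0,0],
    [0,0,0],
    [0,0,0],
    [0,0,0],
    [0,0,0]
  ],
  "linear": [
    [0,0,0.002],
    [0,0,0.004],
    [0,0,0.006],
    [0,0,0.008],
    [0,0,0.01]
  ],
  "fingers": [1,1,1,1,1]
}}

```text
t: 8.5
ee_pos: [0.4775, 0.0134, 0.0534]
tool_rot: [180.0, -0.0, 76.4]
contact_force: [5.2, 1.0, -9.0]
grip_width: 0.137
grasp_force: 35.0
```

>>> {"op": "send_rows", "data": {
  "dr": [
    [0,0,0],
    [0,0,0],
    [0,0,0],
    [0,0,0]
  ],
  "linear": [
    [0,0,0.0005],
    [0,0,0.001],
    [0,0,0.0015],
    [0,0,0.0015]
  ],
  "fingers": [1,1,1,1]
}}

```text
t: 8.9
ee_pos: [0.4776, 0.0134, 0.0549]
tool_rot: [180.0, -0.0, 76.4]
contact_force: [4.9, 1.4, -8.4]
grip_width: 0.129
grasp_force: 35.0
```

>>> {"op": "send_rows", "data": {
  "dr": [
    [0,0,0],
    [0,0,0],
    [0,0,0],
    [0,0,0]
  ],
  "linear": [
    [0,0,0.0003],
    [0,0,0.0006],
    [0,0,0.0009],
    [0,0,0.0009]
  ],
  "fingers": [1,1,1,1]
}}

```text
t: 9.3
ee_pos: [0.4775, 0.0134, 0.0557]
tool_rot: [180.0, -0.0, 76.4]
contact_force: [5.5, 1.4, -9.2]
grip_width: 0.132
grasp_force: 35.0
```

>>> {"op": "send_rows", "data": {
  "dr": [
    [0,0,0],
    [0,0,0],
    [0,0,0]
  ],
  "linear": [
    [0,0,0.0002],
    [0,0,0.0004],
    [0,0,0.0004]
  ],
  "fingers": [1,1,1]
}}

```text
t: 9.6
ee_pos: [0.4775, 0.0134, 0.056]
tool_rot: [180.0, -0.0, 76.4]
contact_force: [6.2, 1.0, -10.7]
grip_width: 0.13
grasp_force: 35.0
```

>>> {"op": "send_rows", "data": {
  "dr": [
    [0,0,0],
    [0,0,0],
    [0,0,0]
  ],
  "linear": [
    [-0.0005,0,0.0002],
    [-0.0005,0,0.0003],
    [-0.0005,0,0.0003]
  ],
  "fingers": [1,1,1]
}}

```text
t: 9.9
ee_pos: [0.4774, 0.0134, 0.0562]
tool_rot: [179.9, -0.0, 76.4]
contact_force: [8.2, 1.4, -13.1]
grip_width: 0.132
grasp_force: 35.0
```

>>> {"op": "send_rows", "data": {
  "dr": [
    [0,0,-4],
    [0,0,-8],
    [0,0,-12],
    [0,0,-16],
    [0,0,-20]
  ],
  "linear": [
    [0.001,0,0],
    [0.001,0,0],
    [0.001,0,0],
    [0.001,0,0],
    [0.001,0,0]
  ],
  "fingers": [1,1,1,1,1]
}}

```text
t: 10.4
ee_pos: [0.4771, 0.0136, 0.0559]
tool_rot: [-179.9, 0.0, 56.3]
contact_force: [3.7, 1.9, -9.9]
grip_width: 0.128
grasp_force: 35.0
```

```bash
python3 st.py
```

```text
t 10.4
ee_pos [0.4771 0.0136 0.0559]
tool_rot [-1.798891e+02  3.570000e-02  5.625330e+01]
q [-1.247660e+01  2.247330e+01  1.041534e+02  8.600000e-03  5.348960e+01
  2.126500e+01]
grip_width 0.1284
grasp_force 35.0027
contact_force [ 3.7444  1.9341 -9.8677]
torque [ 0.1528 -0.5805  0.0652]
```

>>> {"op": "send_rows", "data": {
  "dr": [
    [0,0,-4],
    [0,0,-8],
    [0,0,-12],
    [0,0,-16],
    [0,0,-20]
  ],
  "linear": [
    [0,0,0.0003],
    [0,0,0.0003],
    [0,0,0.0003],
    [0,0,0.0003],
    [0,0,0.0003]
  ],
  "fingers": [1,1,1,1,1]
}}

```text
t: 10.9
ee_pos: [0.4768, 0.0139, 0.056]
tool_rot: [-179.9, 0.1, 36.3]
contact_force: [2.4, 3.1, -10.6]
grip_width: 0.134
grasp_force: 35.0
```

```bash
python3 st.py
```

```text
t 10.9
ee_pos [0.4768 0.0139 0.056 ]
tool_rot [-1.798537e+02  9.410000e-02  3.625360e+01]
q [-1.246200e+01  2.245380e+01  1.041674e+02  3.210000e-02  5.355090e+01
  4.126530e+01]
grip_width 0.1336
grasp_force 35.0009
contact_force [  2.3971   3.1411 -10.6294]
torque [ 0.419  -0.4585  0.0535]
```

>>> {"op": "send_rows", "data": {
  "dr": [
    [0,0,-4],
    [0,0,-8],
    [0,0,-12],
    [0,0,-16],
    [0,0,-20]
  ],
  "linear": [
    [0,0,0.0003],
    [0,0,0.0003],
    [0,0,0.0003],
    [0,0,0.0003],
    [0,0,0.0003]
  ],
  "fingers": [1,1,1,1,1]
}}

```text
t: 11.4
ee_pos: [0.4765, 0.0142, 0.0561]
tool_rot: [-179.8, 0.2, 16.3]
contact_force: [1.8, 4.8, -11.8]
grip_width: 0.129
grasp_force: 35.0
```

```bash
python3 st.py
```

```text
t 11.4
ee_pos [0.4765 0.0142 0.0561]
tool_rot [-1.798491e+02  1.629000e-01  1.625250e+01]
q [-1.244430e+01  2.243530e+01  1.041777e+02  6.730000e-02  5.360230e+01
  6.126340e+01]
grip_width 0.1285
grasp_force 34.9987
contact_force [  1.8074   4.7524 -11.7678]
torque [ 0.7993 -0.4359  0.034 ]
```

>>> {"op": "send_rows", "data": {
  "dr": [
    [0,0,-4],
    [0,0,-8],
    [0,0,-12],
    [0,0,-16],
    [0,0,-20]
  ],
  "linear": [
    [0,0.0008,0.0002],
    [0,0.0008,0.0002],
    [0,0.0008,0.0002],
    [0,0.0008,0.0002],
    [0,0.0008,0.0002]
  ],
  "fingers": [1,1,1,1,1]
}}

```text
t: 11.9
ee_pos: [0.4765, 0.0148, 0.0562]
tool_rot: [-179.9, 0.2, -3.8]
contact_force: [2.5, 2.9, -13.7]
grip_width: 0.132
grasp_force: 35.0
```

```bash
python3 st.py
```

```text
t 11.9
ee_pos [0.4765 0.0148 0.0562]
tool_rot [-179.9372    0.2124   -3.7506]
q [-1.236580e+01  2.242920e+01  1.041694e+02  3.760000e-02  5.362090e+01
  8.136260e+01]
grip_width 0.132
grasp_force 34.9993
contact_force [  2.5133   2.9187 -13.7222]
torque [ 0.5202 -0.4755  0.0442]
```

>>> {"op": "send_rows", "data": {
  "dr": [
    [0,0,-4],
    [0,0,-8],
    [0,0,-12],
    [0,0,-16],
    [0,0,-20]
  ],
  "linear": [
    [0,0,0],
    [0,0,0],
    [0,0,0],
    [0,0,0],
    [0,0,0]
  ],
  "fingers": [1,1,1,1,1]
}}

```text
t: 12.4
ee_pos: [0.4765, 0.0151, 0.0562]
tool_rot: [-180.0, 0.2, -23.8]
contact_force: [3.4, 6.5, -14.5]
grip_width: 0.132
grasp_force: 35.0
```

```bash
python3 st.py
```

```text
t 12.4
ee_pos [0.4765 0.0151 0.0562]
tool_rot [-179.9734    0.2213  -23.7516]
q [-1.234020e+01  2.243080e+01  1.041677e+02  8.670000e-02  5.361320e+01
  1.013599e+02]
grip_width 0.1322
grasp_force 35.0077
contact_force [  3.3689   6.4864 -14.503 ]
torque [ 0.9837 -0.6833  0.0017]
```

>>> {"op": "send_rows", "data": {
  "dr": [
    [0,0,-4],
    [0,0,-8],
    [0,0,-12],
    [0,0,-16],
    [0,0,-20]
  ],
  "linear": [
    [0,0.001,0],
    [0,0.001,0],
    [0,0.001,0],
    [0,0.001,0],
    [0,0.001,0]
  ],
  "fingers": [1,1,1,1,1]
}}

```text
t: 12.9
ee_pos: [0.4768, 0.0157, 0.0563]
tool_rot: [179.9, 0.2, -43.8]
contact_force: [4.1, 3.2, -15.6]
grip_width: 0.136
grasp_force: 35.0
```

```bash
python3 st.py
```

```text
t 12.9
ee_pos [0.4768 0.0157 0.0563]
tool_rot [ 1.79937e+02  1.64200e-01 -4.37521e+01]
q [-1.224780e+01  2.244000e+01  1.041465e+02  3.990000e-02  5.358640e+01
  1.214805e+02]
grip_width 0.1364
grasp_force 35.0132
contact_force [  4.0546   3.1615 -15.559 ]
torque [ 0.5534 -0.7493  0.0609]
```

>>> {"op": "send_rows", "data": {
  "dr": [
    [0,0,-4],
    [0,0,-8],
    [0,0,-12],
    [0,0,-16],
    [0,0,-20]
  ],
  "linear": [
    [0.0004,0.0005,-0.0001],
    [0.0004,0.0005,-0.0001],
    [0.0004,0.0005,-0.0001],
    [0.0004,0.0005,-0.0001],
    [0.0004,0.0005,-0.0001]
  ],
  "fingers": [1,1,1,1,1]
}}

```text
t: 13.4
ee_pos: [0.4772, 0.016, 0.0562]
tool_rot: [179.9, 0.1, -63.7]
contact_force: [3.2, 1.6, -13.4]
grip_width: 0.134
grasp_force: 35.0
```

```bash
python3 st.py
```

```text
t 13.4
ee_pos [0.4772 0.016  0.0562]
tool_rot [ 1.798778e+02  1.132000e-01 -6.374270e+01]
q [-1.218400e+01  2.248780e+01  1.040787e+02  1.580000e-02  5.359960e+01
  1.415492e+02]
grip_width 0.1345
grasp_force 35.0187
contact_force [  3.2084   1.5741 -13.4035]
torque [ 0.3604 -0.7501  0.0616]
```

Next I turn the last 16° of this stroke, then ease down to see whether the thread holds.

>>> {"op": "send_rows", "data": {
  "dr": [
    [0,0,-4],
    [0,0,-8],
    [0,0,-12],
    [0,0,-16],
    [0,0,-16]
  ],
  "linear": [
    [0,0,0],
    [0,0,0],
    [0,0,0],
    [0,0,0],
    [0,0,0]
  ],
  "fingers": [1,1,1,1,1]
}}

```text
t: 13.9
ee_pos: [0.4775, 0.0161, 0.0563]
tool_rot: [179.9, 0.1, -79.7]
contact_force: [5.3, 3.1, -14.3]
grip_width: 0.135
grasp_force: 35.0
```

>>> {"op": "send_rows", "data": {
  "dr": [
    [0,0,0],
    [0,0,0],
    [0,0,0],
    [0,0,0]
  ],
  "linear": [
    [0,0,-0.0005],
    [0,0,-0.001],
    [0,0,-0.001],
    [0,0,-0.001]
  ],
  "fingers": [1,1,1,1]
}}

```text
t: 14.3
ee_pos: [0.4777, 0.016, 0.056]
tool_rot: [179.9, 0.1, -79.6]
contact_force: [0.9, 4.4, -9.8]
grip_width: 0.133
grasp_force: 35.0
```

```bash
python3 st.py
```

```text
t 14.3
ee_pos [0.4777 0.016  0.056 ]
tool_rot [ 1.799279e+02  5.080000e-02 -7.957930e+01]
q [-1.217460e+01  2.252380e+01  1.040725e+02  2.390000e-02  5.348970e+01
  1.573904e+02]
grip_width 0.1331
grasp_force 35.0084
contact_force [ 0.8954  4.3752 -9.7927]
torque [ 0.797  -0.3378 -0.0056]
```

>>> {"op": "send_rows", "data": {
  "dr": [
    [0,0,0],
    [0,0,0],
    [0,0,0],
    [0,0,0]
  ],
  "linear": [
    [0,0,-0.0005],
    [0,0,-0.001],
    [0,0,-0.001],
    [0,0,-0.001]
  ],
  "fingers": [1,1,1,1]
}}

```text
t: 14.7
ee_pos: [0.4778, 0.0159, 0.0555]
tool_rot: [179.9, 0.0, -79.6]
contact_force: [-1.2, 5.3, -3.8]
grip_width: 0.135
grasp_force: 35.0
```

Pull is down to 3.8 N, below the spring's 8.8 N, while the lift stays, so the thread has caught. Release, turn the hand back 180° and regrip.

>>> {"op": "send_rows", "data": {
  "dr": [
    [0,0,0],
    [0,0,0],
    [0,0,0],
    [0,0,0],
    [0,0,0]
  ],
  "linear": [
    [0,0.0005,-0.0004],
    [0,0.0005,-0.0004],
    [0,0.0005,-0.0004],
    [0,0.0005,0.01],
    [0,0.0005,0.03]
  ],
  "fingers": [1,0.7,0.5,0.5,0.5]
}}

```text
t: 15.2
ee_pos: [0.4779, 0.016, 0.0856]
tool_rot: [179.9, 0.0, -79.6]
contact_force: [0.7, 0.3, -0.5]
grip_width: 0.474
grasp_force: 0.0
```

>>> {"op": "send_rows", "data": {
  "dr": [
    [0,0,8.5],
    [0,0,17],
    [0,0,25.5],
    [0,0,34],
    [0,0,42.5]
  ],
  "linear": [
    [0,0,0.03],
    [0,0,0.035],
    [0,0,0.035],
    [0,0,0.035],
    [0,0,0.035]
  ],
  "fingers": [0.5,0.5,0.5,0.5,0.5]
}}

```text
t: 15.7
ee_pos: [0.4787, 0.0159, 0.1213]
tool_rot: [-180.0, -0.1, -36.7]
contact_force: [0.0, -0.2, 0.7]
grip_width: 0.5
grasp_force: 0.0
```

>>> {"op": "send_rows", "data": {
  "dr": [
    [0,0,8.5],
    [0,0,17],
    [0,0,25.5],
    [0,0,34],
    [0,0,42.5]
  ],
  "linear": [
    [0,0,0],
    [0,0,0],
    [0,0,0],
    [0,0,0],
    [0,0,0]
  ],
  "fingers": [0.5,0.5,0.5,0.5,0.5]
}}

```text
t: 16.2
ee_pos: [0.4787, 0.0159, 0.1213]
tool_rot: [180.0, -0.1, 5.8]
contact_force: [0.7, 0.7, -0.4]
grip_width: 0.5
grasp_force: 0.0
```

>>> {"op": "send_rows", "data": {
  "dr": [
    [0,0,8.5],
    [0,0,17],
    [0,0,25.5],
    [0,0,34],
    [0,0,42.5]
  ],
  "linear": [
    [0,0,0],
    [0,0,0],
    [0,0,0],
    [0,0,0],
    [0,0,0]
  ],
  "fingers": [0.5,0.5,0.5,0.5,0.5]
}}

```text
t: 16.7
ee_pos: [0.4787, 0.0159, 0.1213]
tool_rot: [179.9, -0.0, 48.3]
contact_force: [0.7, 0.1, -0.0]
grip_width: 0.498
grasp_force: 0.0
```

>>> {"op": "send_rows", "data": {
  "dr": [
    [0,0,8.5],
    [0,0,17],
    [0,0,25.5],
    [0,0,34],
    [0,0,42.5]
  ],
  "linear": [
    [0,0,0],
    [0,0,0],
    [0,0,0],
    [0,0,0],
    [0,0,0]
  ],
  "fingers": [0.5,0.5,0.5,0.5,0.5]
}}

```text
t: 17.2
ee_pos: [0.4787, 0.0159, 0.1212]
tool_rot: [179.9, 0.0, 90.8]
contact_force: [0.5, -0.9, 0.7]
grip_width: 0.503
grasp_force: 0.0
```

>>> {"op": "send_rows", "data": {
  "dr": [
    [0,0,8.5],
    [0,0,10],
    [0,0,10],
    [0,0,10]
  ],
  "linear": [
    [0,0,0],
    [0,0,0],
    [0,0,0],
    [0,0,0]
  ],
  "fingers": [0.5,0.5,0.5,0.5]
}}

```text
t: 17.6
ee_pos: [0.4784, 0.0161, 0.1206]
tool_rot: [180.0, 0.0, 100.3]
contact_force: [0.2, -0.0, 1.1]
grip_width: 0.496
grasp_force: 0.0
```

```bash
python3 st.py; python3 - <<'E'
from h import *
p2,d=snap('side','s4')
cv2.imwrite('pics/c4.png',cv2.resize(p2[180:300,250:410,::-1],(800,600),interpolation=cv2.INTER_CUBIC))
c=camera_info('side');K=np.array(c['camera_matrix']);R=np.array(c['R']);t=np.array(c['t'])
v,u=np.mgrid[:400,:640]; r=np.linalg.inv(K)@np.stack([u.ravel(),v.ravel(),np.ones(u.size)])
for f in ('s3','s4'):
    d=np.load(f'pics/{f}.npy'); X=((r*d.ravel()).T-t)@R; m=(d.ravel()>0)&(np.hypot(X[:,0]-.476,X[:,1]-.0135)<.02)&(X[:,2]>.08)&(X[:,2]<.135)
    P=X[m]; zt=np.percentile(P[:,2],95); T=P[P[:,2]>zt-.006]; w,V=np.linalg.eigh(np.cov(T[:,:2].T)); print(f,m.sum(),P[:,2].max(),zt,T.mean(0),np.degrees(np.arctan2(V[1,1],V[0,1])))
E
```

```text
t 17.6
ee_pos [0.4784 0.0161 0.1206]
tool_rot [1.799757e+02 1.580000e-02 1.002568e+02]
q [-1.213280e+01  1.713630e+01  1.002848e+02 -6.100000e-03  6.255040e+01
 -2.238690e+01]
grip_width 0.4959
grasp_force 0.0
contact_force [ 0.1696 -0.0214  1.0864]
torque [-0.0127 -0.0974  0.0249]
s3 245 0.11454718885668144 0.1126723427191681 [0.47548964 0.01725455 0.11065431] 76.4779822706558
s4 280 0.12581587210945058 0.12435660762635446 [0.47537759 0.01732736 0.12290128] 100.45125235678535
```

View pics/c4.png

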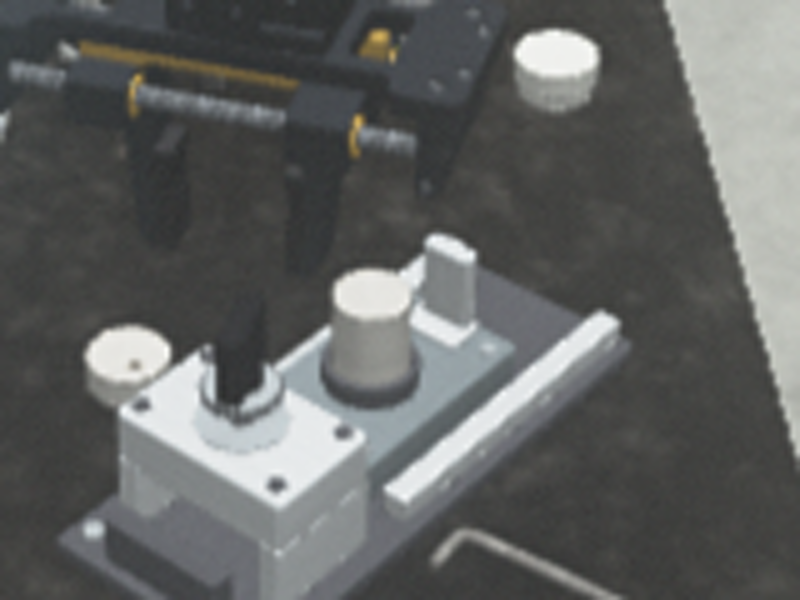

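The crop shows the wing standing up about 12 mm, held by the thread (base around (240,390)), at 100.4° and in line with the hand. I regrip.

>>> {"op": "send_rows", "data": {
  "dr": [
    [0,0,0],
    [0,0,0],
    [0,0,0],
    [0,0,0],
    [0,0,0]
  ],
  "linear": [
    [-0.0004,-0.0014,-0.02],
    [-0.0004,-0.0014,-0.04],
    [-0.0004,-0.0014,-0.055],
    [-0.0004,-0.0014,-0.065],
    [-0.0004,-0.0014,-0.065]
  ],
  "fingers": [0.5,0.5,0.5,0.5,0.7],
  "force": 10
}}

```text
t: 18.15
ee_pos: [0.4774, 0.0149, 0.0544]
tool_rot: [-179.9, -0.0, 100.4]
contact_force: [0.0, 0.3, -0.5]
grip_width: 0.432
grasp_force: 0.0
```

>>> {"op": "send_rows", "data": {
  "dr": [
    [0,0,0],
    [0,0,0],
    [0,0,0],
    [0,0,0]
  ],
  "linear": [
    [0,0,0],
    [0,0,0],
    [0,0,0],
    [0,0,0]
  ],
  "fingers": [0.8,1,1,1]
}}

```text
t: 18.55
ee_pos: [0.4782, 0.0147, 0.0557]
tool_rot: [179.9, 0.0, 100.4]
contact_force: [0.6, 0.9, 1.1]
grip_width: 0.134
grasp_force: 10.0
```

```bash
python3 st.py
```

```text
t 18.55
ee_pos [0.4782 0.0147 0.0557]
tool_rot [1.799483e+02 2.070000e-02 1.004138e+02]
q [-1.230840e+01  2.252350e+01  1.041231e+02  1.000000e-03  5.329780e+01
 -2.272290e+01]
grip_width 0.1336
grasp_force 10.0002
contact_force [0.6441 0.9142 1.1037]
torque [-0.0261 -0.0639 -0.0192]
```

>>> {"op": "send_rows", "data": {
  "dr": [
    [0,0,0],
    [0,0,-2],
    [0,0,-5],
    [0,0,-8],
    [0,0,-10]
  ],
  "linear": [
    [0,0,0],
    [0,0,5e-05],
    [0,0,0.00015],
    [0,0,0.00025],
    [0,0,0.00033]
  ],
  "fingers": [1,1,1,1,1],
  "force": 30
}}

```text
t: 19.05
ee_pos: [0.4783, 0.0147, 0.0559]
tool_rot: [179.9, 0.0, 90.3]
contact_force: [1.5, -0.2, 0.8]
grip_width: 0.13
grasp_force: 30.0
```

```bash
python3 st.py
```

```text
t 19.05
ee_pos [0.4783 0.0147 0.0559]
tool_rot [1.799416e+02 1.350000e-02 9.032550e+01]
q [-1.23043e+01  2.25169e+01  1.04100e+02 -5.00000e-04  5.33231e+01
 -1.26295e+01]
grip_width 0.1296
grasp_force 30.0158
contact_force [ 1.4759 -0.161   0.7877]
torque [-0.0069 -0.2244  0.127 ]
```

>>> {"op": "send_rows", "data": {
  "dr": [
    [0,0,-2],
    [0,0,-4],
    [0,0,-6],
    [0,0,-8],
    [0,0,-8]
  ],
  "linear": [
    [0,0,6e-05],
    [0,0,0.00013],
    [0,0,0.0002],
    [0,0,0.00027],
    [0,0,0.00027]
  ],
  "fingers": [1,1,1,1,1]
}}

```text
t: 19.55
ee_pos: [0.4783, 0.0147, 0.0561]
tool_rot: [179.9, 0.0, 82.4]
contact_force: [1.7, -0.4, 2.2]
grip_width: 0.135
grasp_force: 30.0
```

```bash
python3 st.py
```

```text
t 19.55
ee_pos [0.4783 0.0147 0.0561]
tool_rot [1.799427e+02 4.600000e-03 8.241020e+01]
q [-1.230510e+01  2.249400e+01  1.040893e+02  1.000000e-04  5.335920e+01
 -4.715400e+00]
grip_width 0.1352
grasp_force 30.0089
contact_force [ 1.6967 -0.4412  2.1504]
torque [ 0.0021 -0.1796  0.0616]
```

>>> {"op": "send_rows", "data": {
  "dr": [
    [0,0,-2],
    [0,0,-4],
    [0,0,-6],
    [0,0,-8],
    [0,0,-8]
  ],
  "linear": [
    [0,0,0.0001],
    [0,0,0.0002],
    [0,0,0.0003],
    [0,0,0.0004],
    [0,0,0.0004]
  ],
  "fingers": [1,1,1,1,1]
}}

```text
t: 20.05
ee_pos: [0.4782, 0.0147, 0.0564]
tool_rot: [180.0, -0.0, 74.5]
contact_force: [1.1, 0.4, 2.2]
grip_width: 0.131
grasp_force: 30.0
```

```bash
python3 st.py
```

```text
t 20.05
ee_pos [0.4782 0.0147 0.0564]
tool_rot [ 1.799567e+02 -3.400000e-03  7.445280e+01]
q [-1.231000e+01  2.246190e+01  1.040791e+02  1.200000e-03  5.341560e+01
  3.236500e+00]
grip_width 0.131
grasp_force 30.0035
contact_force [1.1333 0.3615 2.1909]
torque [-0.0465 -0.2337  0.0384]
```

>>> {"op": "send_rows", "data": {
  "dr": [
    [0,0,-2],
    [0,0,-4],
    [0,0,-6],
    [0,0,-8],
    [0,0,-8]
  ],
  "linear": [
    [0,0,0.0001],
    [0,0,0.0002],
    [0,0,0.0003],
    [0,0,0.0004],
    [0,0,0.0004]
  ],
  "fingers": [1,1,1,1,1]
}}

```text
t: 20.55
ee_pos: [0.4781, 0.0146, 0.0566]
tool_rot: [180.0, -0.0, 66.5]
contact_force: [3.9, 0.3, -1.0]
grip_width: 0.13
grasp_force: 30.0
```

```bash
python3 st.py
```

```text
t 20.55
ee_pos [0.4781 0.0146 0.0566]
tool_rot [ 1.799629e+02 -6.400000e-03  6.647590e+01]
q [-1.231590e+01  2.244200e+01  1.040691e+02 -1.200000e-03  5.345120e+01
  1.120890e+01]
grip_width 0.1296
grasp_force 30.0058
contact_force [ 3.9285  0.2541 -1.0217]
torque [-0.0955 -0.4453  0.0372]
```

>>> {"op": "send_rows", "data": {
  "dr": [
    [0,0,-1.5],
    [0,0,-3],
    [0,0,-4.5],
    [0,0,-6],
    [0,0,-6]
  ],
  "linear": [
    [0,0,5e-05],
    [0,0,0.0001],
    [0,0,0.00015],
    [0,0,0.0002],
    [0,0,0.0002]
  ],
  "fingers": [1,1,1,1,1]
}}

```text
t: 21.05
ee_pos: [0.478, 0.0147, 0.0568]
tool_rot: [180.0, -0.0, 60.4]
contact_force: [4.8, -1.1, -3.6]
grip_width: 0.133
grasp_force: 30.0
```

```bash
python3 st.py
```

```text
t 21.05
ee_pos [0.478  0.0147 0.0568]
tool_rot [ 1.799838e+02 -5.700000e-03  6.035610e+01]
q [-1.231470e+01  2.241980e+01  1.040654e+02  7.000000e-04  5.349760e+01
  1.732870e+01]
grip_width 0.1334
grasp_force 30.0048
contact_force [ 4.7727 -1.076  -3.5586]
torque [-0.285  -0.8079  0.0862]
```

>>> {"op": "send_rows", "data": {
  "dr": [
    [0,0,-1.5],
    [0,0,-3],
    [0,0,-4.5],
    [0,0,-5],
    [0,0,-5]
  ],
  "linear": [
    [0.0002,0,0],
    [0.0003,0,0],
    [0.0003,0,0],
    [0.0003,0,0],
    [0.0003,0,0]
  ],
  "fingers": [1,1,1,1,1]
}}

```text
t: 21.55
ee_pos: [0.4781, 0.0147, 0.0568]
tool_rot: [-180.0, 0.0, 55.4]
contact_force: [4.2, -1.9, -2.0]
grip_width: 0.137
grasp_force: 30.0
```

```bash
python3 st.py
```

```text
t 21.55
ee_pos [0.4781 0.0147 0.0568]
tool_rot [-1.799983e+02  8.300000e-03  5.540320e+01]
q [-1.230550e+01  2.244420e+01  1.040249e+02 -8.700000e-03  5.353570e+01
  2.229660e+01]
grip_width 0.1367
grasp_force 30.0139
contact_force [ 4.1959 -1.9196 -2.03  ]
torque [-0.481  -0.5139  0.1203]
```

>>> {"op": "send_rows", "data": {
  "dr": [
    [0,0,-1],
    [0,0,-2],
    [0,0,-3],
    [0,0,-4],
    [0,0,-4]
  ],
  "linear": [
    [0.0003,-0.0002,3e-05],
    [0.0003,-0.0002,5e-05],
    [0.0003,-0.0002,0.0001],
    [0.0003,-0.0002,0.0001],
    [0.0003,-0.0002,0.0001]
  ],
  "fingers": [1,1,1,1,1]
}}

```text
t: 22.05
ee_pos: [0.4782, 0.0147, 0.0569]
tool_rot: [-180.0, 0.0, 51.4]
contact_force: [0.5, -1.5, -0.3]
grip_width: 0.133
grasp_force: 30.0
```

```bash
python3 st.py
```

```text
t 22.05
ee_pos [0.4782 0.0147 0.0569]
tool_rot [-1.799625e+02  1.400000e-02  5.137430e+01]
q [-1.231440e+01  2.246770e+01  1.039844e+02  5.100000e-03  5.358780e+01
  2.630840e+01]
grip_width 0.1328
grasp_force 30.0136
contact_force [ 0.4662 -1.4621 -0.2646]
torque [-0.242  -0.1027  0.0821]
```

>>> {"op": "send_rows", "data": {
  "dr": [
    [0,0,-1],
    [0,0,-2],
    [0,0,-3],
    [0,0,-4],
    [0,0,-4]
  ],
  "linear": [
    [0,-0.0001,5e-05],
    [0,-0.0002,0.0001],
    [0,-0.0002,0.0001],
    [0,-0.0002,0.00015],
    [0,-0.0002,0.00015]
  ],
  "fingers": [1,1,1,1,1]
}}

```text
t: 22.55
ee_pos: [0.4783, 0.0145, 0.057]
tool_rot: [-180.0, 0.0, 47.4]
contact_force: [0.2, 0.6, -1.7]
grip_width: 0.13
grasp_force: 30.0
```

```bash
python3 st.py
```

```text
t 22.55
ee_pos [0.4783 0.0145 0.057 ]
tool_rot [-1.799619e+02  8.200000e-03  4.737330e+01]
q [-1.233280e+01  2.245820e+01  1.039774e+02  1.510000e-02  5.360140e+01
  3.028500e+01]
grip_width 0.1304
grasp_force 30.0203
contact_force [ 0.1627  0.5667 -1.6769]
torque [ 0.082  -0.0178  0.0783]
```

>>> {"op": "send_rows", "data": {
  "dr": [
    [0,0,-1],
    [0,0,-2],
    [0,0,-3],
    [0,0,-4],
    [0,0,-4]
  ],
  "linear": [
    [0,0,0],
    [0,0,5e-05],
    [0,0,0.0001],
    [0,0,0.0001],
    [0,0,0.0001]
  ],
  "fingers": [1,1,1,1,1]
}}

```text
t: 23.05
ee_pos: [0.4782, 0.0145, 0.0571]
tool_rot: [-180.0, 0.0, 43.4]
contact_force: [-1.1, 2.0, -1.7]
grip_width: 0.135
grasp_force: 30.0
```

```bash
python3 st.py
```

```text
t 23.05
ee_pos [0.4782 0.0145 0.0571]
tool_rot [-1.799554e+02  1.330000e-02  4.336800e+01]
q [-1.233540e+01  2.244500e+01  1.039757e+02  1.760000e-02  5.362370e+01
  3.428620e+01]
grip_width 0.1354
grasp_force 30.0118
contact_force [-1.0799  1.9537 -1.7109]
torque [0.3538 0.1388 0.0909]
```

>>> {"op": "send_rows", "data": {
  "dr": [
    [0,0,-1],
    [0,0,-2],
    [0,0,-3],
    [0,0,-4],
    [0,0,-4]
  ],
  "linear": [
    [0,0,0],
    [0,0.0001,5e-05],
    [0,0.0002,0.0001],
    [0,0.0002,0.0001],
    [0,0.0002,0.0001]
  ],
  "fingers": [1,1,1,1,1]
}}

```text
t: 23.55
ee_pos: [0.4783, 0.0145, 0.0571]
tool_rot: [-180.0, 0.0, 39.4]
contact_force: [-2.0, 0.2, -5.2]
grip_width: 0.139
grasp_force: 30.0
```

```bash
python3 st.py
```

```text
t 23.55
ee_pos [0.4783 0.0145 0.0571]
tool_rot [-1.799858e+02  2.570000e-02  3.937650e+01]
q [-1.232570e+01  2.244940e+01  1.039652e+02 -1.420000e-02  5.361250e+01
  3.830610e+01]
grip_width 0.1389
grasp_force 30.0364
contact_force [-2.0426  0.1588 -5.1727]
torque [0.0609 0.2133 0.1948]
```

>>> {"op": "send_rows", "data": {
  "dr": [
    [0,0,-0.5],
    [0,0,-1],
    [0,0,-1.5],
    [0,0,-1.5]
  ],
  "linear": [
    [0,0,-0.0002],
    [0,0,-0.0004],
    [0,0,-0.0004],
    [0,0,-0.0004]
  ],
  "fingers": [1,1,1,1]
}}

```text
t: 23.95
ee_pos: [0.4784, 0.0145, 0.057]
tool_rot: [180.0, 0.0, 37.9]
contact_force: [-4.2, -1.3, -0.1]
grip_width: 0.136
grasp_force: 30.1
```

```bash
python3 st.py
```

```text
t 23.95
ee_pos [0.4784 0.0145 0.057 ]
tool_rot [1.799939e+02 1.120000e-02 3.790670e+01]
q [-1.232350e+01  2.245720e+01  1.039712e+02 -1.550000e-02  5.357410e+01
  3.977900e+01]
grip_width 0.1356
grasp_force 30.0615
contact_force [-4.247  -1.3228 -0.107 ]
torque [-0.1895  0.6239  0.2428]
```

The torque now rises about 0.05 N m per degree and has reached 0.24 N m, with no further climb. That is the end stop and it is tight, so I let go.

>>> {"op": "send_rows", "data": {
  "dr": [
    [0,0,0],
    [0,0,0],
    [0,0,0],
    [0,0,0],
    [0,0,0]
  ],
  "linear": [
    [0,0,0],
    [0,0,0],
    [0,0,0],
    [0,0,0.02],
    [0,0,0.05]
  ],
  "fingers": [0.8,0.6,0.5,0.5,0.5]
}}

```text
t: 24.45
ee_pos: [0.4779, 0.0147, 0.1066]
tool_rot: [-179.9, 0.1, 37.9]
contact_force: [0.8, -0.0, 0.3]
grip_width: 0.498
grasp_force: 0.0
```

>>> {"op": "send_rows", "data": {
  "dr": [
    [0,0,0],
    [0,0,0],
    [0,0,0],
    [0,0,0],
    [0,0,0]
  ],
  "linear": [
    [0,0,0.02],
    [0,0,0.03],
    [0,0,0.04],
    [0,0,0.04],
    [0,0,0.04]
  ],
  "fingers": [0.5,0.5,0.5,0.5,0.5]
}}

```text
t: 24.95
ee_pos: [0.4782, 0.0146, 0.1462]
tool_rot: [-180.0, 0.0, 37.9]
contact_force: [0.7, -0.5, 0.1]
grip_width: 0.5
grasp_force: 0.0
```

```bash
python3 - <<'E'
from h import *
p2,d=snap('side','s5');s=get_state();print(s['t'],s['ee_pos'],s['contact_force'])
cv2.imwrite('pics/c5.png',cv2.resize(p2[180:300,250:410,::-1],(800,600),interpolation=cv2.INTER_CUBIC))
c=camera_info('side');K=np.array(c['camera_matrix']);R=np.array(c['R']);t=np.array(c['t'])
v,u=np.mgrid[:400,:640]; r=np.linalg.inv(K)@np.stack([u.ravel(),v.ravel(),np.ones(u.size)])
for f in ('s3','s4','s5'):
    d=np.load(f'pics/{f}.npy'); X=((r*d.ravel()).T-t)@R; m=(d.ravel()>0)&(np.hypot(X[:,0]-.476,X[:,1]-.0135)<.02)&(X[:,2]>.08)&(X[:,2]<.135)
    P=X[m]; zt=np.percentile(P[:,2],95); T=P[P[:,2]>zt-.006]; w,V=np.linalg.eigh(np.cov(T[:,:2].T)); print(f,m.sum(),zt,T.mean(0),np.degrees(np.arctan2(V[1,1],V[0,1])))
E
```

```text
25.0 [0.47809194 0.01465619 0.1460274 ] [-0.5773124  -0.03482202 -0.16764377]
s3 245 0.1126723427191681 [0.47548964 0.01725455 0.11065431] 76.4779822706558
s4 280 0.12435660762635446 [0.47537759 0.01732736 0.12290128] 100.45125235678535
s5 365 0.12523796660325684 [0.47555069 0.01709447 0.12351398] -136.65399534191712
```

View pics/c5.png

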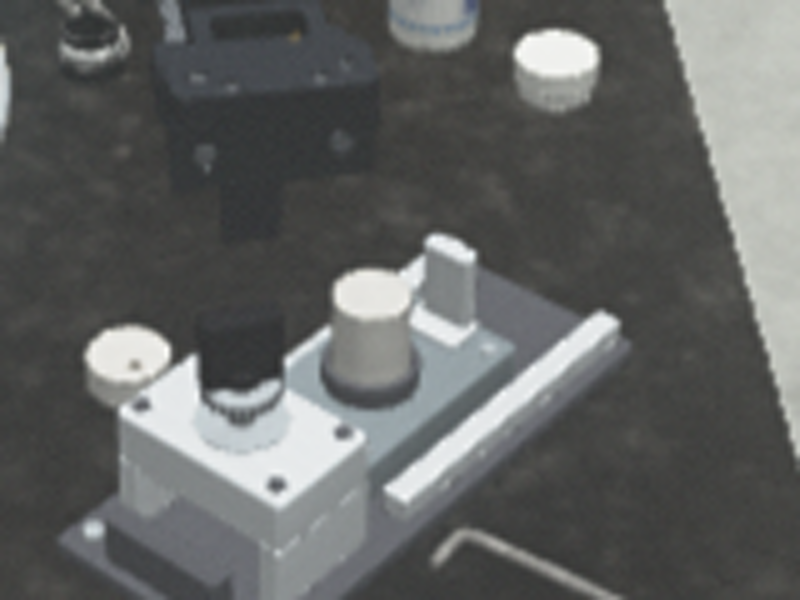

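The wing stands up at 43°, which is the end stop after the insert's spring-back, and the carriage is home. I'll move the arm aside and check the lift with the top camera.

>>> {"op": "send_rows", "data": {
  "dr": [
    [0,0,0],
    [0,0,0],
    [0,0,0],
    [0,0,0],
    [0,0,0]
  ],
  "linear": [
    [0,0,0.03],
    [-0.02,-0.04,0.05],
    [-0.05,-0.08,0.06],
    [-0.08,-0.12,0.06],
    [-0.1,-0.16,0.06]
  ],
  "fingers": [0.5,0.5,0.5,0.5,0.5]
}}

```text
t: 25.5
ee_pos: [0.3768, -0.1463, 0.2065]
tool_rot: [-180.0, 0.0, 38.0]
contact_force: [2.3, -0.3, -0.1]
grip_width: 0.502
grasp_force: 0.0
```

>>> {"op": "send_rows", "data": {
  "dr": [
    [0,0,0],
    [0,0,0],
    [0,0,0],
    [0,0,0],
    [0,0,0]
  ],
  "linear": [
    [0,-0.04,0],
    [0,-0.08,0],
    [-0.02,-0.12,0],
    [-0.04,-0.16,0],
    [-0.04,-0.16,0]
  ],
  "fingers": [0.5,0.5,0.5,0.5,0.5]
}}

```text
t: 26.0
ee_pos: [0.3364, -0.3088, 0.2058]
tool_rot: [-179.9, 0.0, 37.6]
contact_force: [0.0, 0.2, -0.3]
grip_width: 0.5
grasp_force: 0.0
```

```bash
python3 - <<'E'
from h import *
p,d=snap('top','t6');d0=np.load('pics/t0.npy')
print(rect(d0,(215,200,250,225),.1,.13));print(rect(d,(215,200,250,225),.1,.14))
print('tab',rect(d,(290,215,330,250),.07,.0815)); print(get_state()['t'],get_state()['contact_force'])
E
```

```text
(np.int64(110), array([0.4758, 0.0132]), 'majoraxis deg', np.float64(75.5), array([0.4759, 0.0135]), array([33.5, 11.9]), 76.2, np.float64(0.1089))
(np.int64(137), array([0.4759, 0.0125]), 'majoraxis deg', np.float64(47.6), array([0.476 , 0.0135]), array([33.5, 12.1]), 47.2, np.float64(0.1199))
tab (np.int64(54), array([ 0.4471, -0.119 ]), 'majoraxis deg', np.float64(167.9), array([ 0.447 , -0.1188]), array([ 8.7, 23.5]), 77.3, np.float64(0.0767))
26.05 [ 0.87462776  0.21464591 -0.35492629]
```

```bash
python3 - <<'E'
from h import *
D=[np.load('pics/t6.npy')]+[read_camera('top')[1] for _ in range(3)]
for d in [np.load('pics/t0.npy')]+D:
    X,u,v=cloud(d); m=(np.hypot(X[:,0]-.476,X[:,1]-.0135)<.018)&(X[:,2]>.1); z=X[m,2]; 
    print(m.sum(),np.median(z),z[z>np.median(z)-.004].mean(),rect(d,(215,200,250,225),np.median(z)-.005,.14)[3])
E
```

```text
110 0.10885051964497527 0.10912526048196156 75.8
137 0.12137432690061672 0.12174051672483965 47.3
136 0.12201654587537267 0.12230818003966475 46.5
139 0.12183023933248384 0.12211296151038588 46.5
139 0.12189799096088295 0.12229359032696427 46.7
```

```bash
python3 -c "
from workcell import *
print(hand_in())"
```

```text
the job is handed in; nothing more can be done
None
```

I slid the carriage home, pulled the screw up until its thread caught, and tightened it to the end stop at about 0.24 N m. The top camera showed it holding about 13 mm of lift after release. The job is handed in with no verdict returned; the clamp force, about 14 N, is estimated from the lift, not measured.

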